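# Show a gel cassette to the backlit inspection camera

## Robot

A 6-joint arm with a two-finger parallel gripper is mounted at the origin on the work surface. World frame = base frame: x ahead of the robot, y to its left, z up, the work surface at z = 0. Lengths are in mm, angles in rad, forces in N, time in s.
With the tool pointing down it reaches from about 275 to 750 mm from the base axis. Payload 10.2 kg.
Tool frame: the origin (TCP) lies on the centre line of the jaws, within the pads' length; the fingertips stand 19 mm ahead of it and the grasp point (between the pads) is the TCP; z points along the fingers, y is the line along which they close (so a half turn about z gives the same grasp; the last joint's range is limited). The gripper opens to 85 mm and grips with 20 to 120 N. Pads are 22 mm wide; open, the fingers measure 114 mm over their backs; the gripper's body (76 mm by 85 mm) begins 54 mm behind the grasp point. The pads swing forward as they close: fully open they stand 13 mm farther back than shut.
Start: joints at [0.891, 0.313, 1.498, -0, 1.331, -0.223], TCP at [231.579, 471.171, 250.294] pointing down, gripper open.
Joint ranges: [-2.94, 2.94], [-0.97, 2.17], [0.19, 2.56], [-1.23, 4.37], [0.02, 3.11], [-2.88, 2.88]. Speed limits (rad/s): [2.39, 2.39, 3.01, 3.14, 3.14, 3.14].

## Interface

Orientations are given as a unit quaternion [w, x, y, z].
In Python, from rig import sense, capture, finish_job, regions_of, mark_of gives the robot as it stands.
- The arm moves only by the tool jog_arm, never from a script. Its argument "series" is text: rows parted by semicolons, each of 7 numbers parted by spaces: the shift along the tool's x, y, z in units of 0.4 m (1.0 is 0.4 m), then the turn, a rotation vector about the tool's x, y, z in units of pi/2 rad (1.0 is pi/2 rad), then the opening, from -1 (shut) to 1 (fully open). A call has 1 to 20 rows; each row is the pose to reach, as a shift and turn from the pose commanded when the call began, along the tool's axes at that moment; what a row does not reach only later rows make up. A row lasts 1/8 s, in which the tool goes at most 62.5 mm and 10.7 degrees, less where a joint would pass 70% of its speed; a pose out of reach is approached as far as the arm can. A call with a number of a shift or a turn outside -1 to 1 is refused whole. A call with a gripper value outside its range is refused whole. The fingers move at their own pace and stop on an object; "grip_force" is the grip in N (left out, the last holds). Time passes only in rows, so rows that repeat a pose let the fingers close. It gives the time, the measured TCP pose, the force, the opening and the grip force at its end, in the units of the state.
- sense(): the state, without advancing time (a new reading comes with each control period).
- capture(name): name is "side" or "top" or "wrist"; returns a dict with "img" (480x640x3 uint8, red, green, blue), "intrinsics" (3x3 intrinsics, pixels), "R" (3x3) and "t" (3): a world point X has camera coordinates R X + t. Camera axes: x right, y down, z forward; pixel columns grow to the right and rows downward; lengths in mm; the calibration is good to about 2 mm. A picture is of the moment at which its call begins. There is no depth.
- finish_job(): hands the job in; it is judged then, once.
Trained networks look in a picture, given as the dict that the camera call returned (one of the last four; its "shot" number tells which), for a name from the list of things; names that differ only in an ending like _2 or _b are one class to them, and where a whole thing is asked for, a point or a joint stands for the part that bears it (a point fixed in the world has none). Each returns a list of dicts, best first, with "confidence" (0 to 1); they miss things now and then, are a little off and sometimes report something else, mostly with a low value. They report only what shows in the picture. A call takes as long as a camera call. They do not tell look-alikes from the thing itself.
- regions_of(label, picture): "region" (480x640 bool, what is visible of it) and "point" ([row, column] in pixels, amid what is visible of it).
- mark_of(label, picture): "point" ([row, column] in pixels: a listed point, or the origin of a listed thing).
The state is a dict: "time_s": time; "joints": joint angles; "dq": joint speeds; "tau": joint torques, N m; "eef_pos": TCP position; "ee_rot": TCP orientation; "force": force on the tool from outside, world axes, zero at the start; "wrist_torque": the same for the moment, N m; "grip_width": opening from 0.0 (shut) to 1.0 (fully open); "grip_force": force on a finger pad.
Only numpy, scipy, OpenCV 4.12 (cv2) and the standard library are available. Lean on these libraries where they do the work, as an engineer would, in place of code of your own. Each camera call takes 0.05 s, during which the arm holds its last target. There are 200 camera calls.

## Task

Lift the gel cassette with the red tab out of the orange rack and present it at the viewing stand: hold it in the air, tab up, midway between the camera lens and the lit panel, with its window centred on the line from lens to panel and its flat face square to that line (parallel to the leaning panel). Do not touch the viewing stand, and leave the other cassettes, the bottle and the jar where they are. Finish while still holding the cassette steady there in the gripper; do not put it down.

Things in the scene. Friction and masses are not known exactly. Their poses are not given: they have to be found in the camera images.
- red_cassette: gel cassette to show: loose flat grey frame with amber window, 8 mm thick (x), 80 wide (y), 70 high (z), and a red tab centred on its top edge, 14 (x) by 28 (y) by 36 mm high, 106 mm overall; 0.08 to 0.17 kg. Origin: centre of its underside; z towards the tab. Stands in a slot of the rack, 38 mm deep, 1 to 2 mm play. Both faces are alike; either may face the lens
- red_cassette_window (a point): centre of the red cassette's window, 35 mm above its underside
- red_cassette_tab (a point): grip point on the red cassette's tab, 94 mm above its underside, 24 mm above the frame's top edge (the shoulders either side of the tab); take the tab across its 28 mm width (along the cassette's y): fingertips 19 mm past this point clear the shoulders by 5 mm
- blue_cassette: gel cassette like the red one in shape and size, but with a blue tab; a bystander standing in another slot of the rack. Origin at the centre of its underside, axes as red_cassette
- white_cassette: gel cassette like the red one in shape and size, but with a white tab; a bystander standing in another slot of the rack. Origin at the centre of its underside, axes as red_cassette
- rack: orange rack fixed to the bench, 170 mm (x) by 120 mm (y) by 50 mm high, with three slots 11 mm by 84 mm, 38 mm deep, spaced 50 mm along its x, each slot running along its y; one cassette in each, in any order. Origin at the centre of its underside
- stand: fixed rigid viewing stand: grey base plate 400 by 110 by 14 mm, at its +x end (farther from the robot) a post with a blue camera and black lens (top about 330 mm above the bench), at its -x end a shorter post with a white lit panel in a black back. Origin on the bench under the viewing point, z up
- viewer: viewing point in the air midway between lens and panel, 200 mm above the bench, where the window's centre belongs. x points along the line of sight to the lens and rises 25 degrees; y is level; z points up along the panel, leaning 25 degrees from vertical away from the camera. The cassette's x belongs along this x (either way), its z along this z
- lens (a point): centre of the lens front, 140 mm from the viewing point along the viewer's +x; lens 36 mm across, camera body behind it 54 mm wide by 50 mm high
- panel (a point): centre of the lit face, 140 mm from the viewing point along the viewer's -x; panel 140 mm wide (y) by 120 mm high (viewer z), black back 160 by 140 mm
- reagent_bottle: loose clear bottle with a blue cap, 66 mm across, 150 mm high, out to one side; bystander. Origin at the centre of its underside
- amber_jar: loose amber jar with a black cap, 60 mm across, 85 mm high, out to one side; bystander. Origin at the centre of its underside
There are look-alikes about, which are no part of the job. Several things have the shape of the rack; the one meant has the colours described above.

How it is judged (in metres and radians):
On the way:
1. the red-tabbed cassette is held in the gripper, clear above the rack (z of red_cassette_window in the frame of rack above 0.095 m and contact force between the fingers and red_cassette above 1 N), for 0.1 s.
At the end, for the whole second after the job is handed in: The red cassette is held still by the fingers alone, tab up, the centre of its window within 25 mm of the viewing point midway between lens and lit panel, its face square to the line of sight and its upright edges along the leaning panel, both within about 10 degrees; nothing else touches it (distance between red_cassette_window and viewer below 0.025 m and angle between the x axis of red_cassette and the x axis of viewer, either way round below 0.17 rad and angle between the z axis of red_cassette and the z axis of viewer, either way round below 0.17 rad and z of red_cassette_tab in the frame of viewer above 0.02 m and height (world z) of red_cassette_window above 0.17 m and contact force between the fingers and red_cassette above 1 N and contact force between red_cassette and stand below 0.2 N and linear speed of red_cassette below 0.03 m/s and angular speed of red_cassette below 0.3 rad/s); the arm keeps its last pose, push and grip.
It fails at once if the viewing stand is bumped (over 1.5 N) (contact force between stand and anything else above 1.5 N).
It fails at once if another cassette is moved by more than 20 mm (distance of any of blue_cassette, white_cassette from where it was at the start of the episode above 0.02 m).
It fails at once if the bottle or the jar is moved by more than 20 mm (distance of any of reagent_bottle, amber_jar from where it was at the start of the episode above 0.02 m).
It also fails if it takes over 43 s, if anything falls off the work surface, if the arm or the gripper's body presses on something with over 40 N, if the wrist force passes 120 N, or if a joint passes its speed limit or range.

## Working session

There is one attempt and no reset: what is moved stays moved. The work goes in short steps, Python scripts to look and compute and a tool call to move; the robot and the scene stay as the last step left them, time stands still between calls to the robot, and variables do not carry over. Pictures are saved under pics/ and viewed, at most 10 in all, crops included, and the job is handed in when it is done.

Besides the shell and the picture viewer there is one more tool, called after "Call:" as name(argument=value, ...) on one line, values as JSON. jog_arm: Moves the arm, as the interface text tells. Shifts and turns lie within -1 to 1; 1 stands for 0.4 m of shift or pi/2 rad of turn. Its arguments: {"type":"object","properties":{"series":{"type":"string"},"grip_force":{"type":"number"}},"required":["series"]}

```bash
mkdir -p pics
cat > h.py <<'E'
import numpy as np, cv2
from rig import *
def ray(c,p):
    K,R,t=[np.array(c[k],float) for k in("intrinsics","R","t")]
    d=R.T@np.linalg.solve(K,[p[1],p[0],1.]); return -R.T@t, d/np.linalg.norm(d)
def tri(obs):
    A=np.zeros((3,3));b=np.zeros(3)
    for c,p in obs:
        o,d=ray(c,p);M=np.eye(3)-np.outer(d,d);A+=M;b+=M@o
    return np.linalg.solve(A,b)
def onz(c,p,z):
    o,d=ray(c,p);return o+d*(z-o[2])/d[2]
def proj(c,X):
    K,R,t=[np.array(c[k],float) for k in("intrinsics","R","t")]
    q=K@(R@np.array(X,float)+t);return (q[1]/q[2],q[0]/q[2])
E
python3 - <<'E'
from h import *
cs={n:capture(n) for n in("side","top")}
for n,c in cs.items():
    cv2.imwrite(f"pics/{n}0.png",c["img"][:,:,::-1])
    print(n,ray(c,(240,320)))
    for l in("red_cassette_window","red_cassette_tab","red_cassette","blue_cassette","white_cassette","rack","stand","viewer","lens","panel","reagent_bottle","amber_jar"):
        print(l,[(np.round(m["point"]).tolist(),round(m["confidence"],2)) for m in mark_of(l,c)])
print(sense())
E
```

```text
side (array([  -2.19413754, -885.94228326,  808.5691204 ]), array([ 0.44977643,  0.71829452, -0.53080518]))
red_cassette_window []
red_cassette_tab [([302.0, 397.0], 0.76)]
red_cassette [([334.0, 388.0], 0.69)]
blue_cassette [([343.0, 381.0], 0.76)]
white_cassette [([319.0, 399.0], 0.95)]
rack [([337.0, 393.0], 0.78), ([358.0, 283.0], 0.67)]
stand [([256.0, 270.0], 0.85)]
viewer []
lens [([165.0, 306.0], 0.97), ([337.0, 391.0], 0.31)]
panel []
reagent_bottle [([219.0, 238.0], 0.66)]
amber_jar [([428.0, 431.0], 0.64), ([345.0, 382.0], 0.63)]
top (array([ 206.08320135,  -12.1557225 , 1571.47225993]), array([ 0.20553585, -0.01217626, -0.97857384]))
red_cassette_window [([221.0, 401.0], 0.74), ([297.0, 217.0], 0.6), ([255.0, 234.0], 0.44)]
red_cassette_tab [([212.0, 404.0], 0.76)]
red_cassette [([219.0, 399.0], 0.54)]
blue_cassette [([233.0, 406.0], 0.67), ([211.0, 405.0], 0.65)]
white_cassette [([205.0, 388.0], 0.78)]
rack [([310.0, 377.0], 0.85), ([219.0, 400.0], 0.83), ([317.0, 497.0], 0.77)]
stand [([255.0, 232.0], 0.59)]
viewer []
lens [([181.0, 216.0], 0.96), ([207.0, 402.0], 0.35)
[... 171 characters left out ...]
, 0.47)]
{'time_s': 1.3, 'joints': array([ 8.90594346e-01,  3.12893436e-01,  1.49767405e+00, -2.46724215e-05,
        1.33105369e+00, -2.23426753e-01]), 'dq': array([-0.00106089, -0.00039577, -0.00072034,  0.00122314, -0.0008486 ,
       -0.00088475]), 'tau': array([ 6.98799977e-04, -4.12178242e+01, -2.59900439e+01, -1.79541976e-04,
        5.71783967e-04, -4.77139949e-06]), 'eef_pos': array([231.58414855, 471.1636944 , 250.30731469]), 'ee_rot': array([ 4.55441293e-06,  2.26404448e-01,  9.74033380e-01, -1.80622116e-05]), 'force': array([-0.53362744,  0.78686177,  0.55329561]), 'wrist_torque': array([-0.05000223,  0.01139721,  0.00798991]), 'grip_force': 0.0, 'grip_width': 0.9995538085290898}
```

View pics/side0.png

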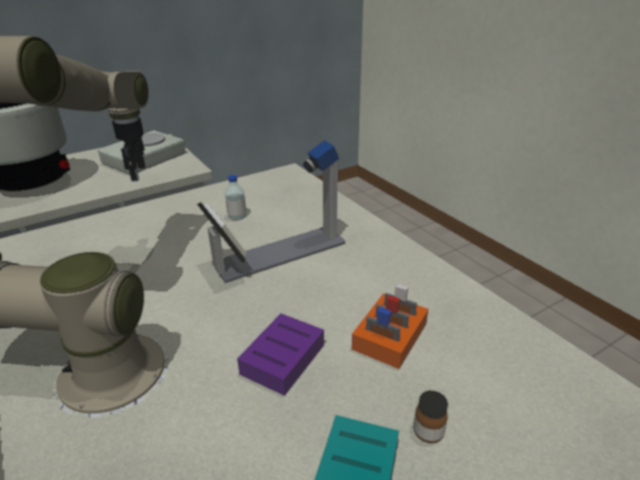

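View pics/top0.png

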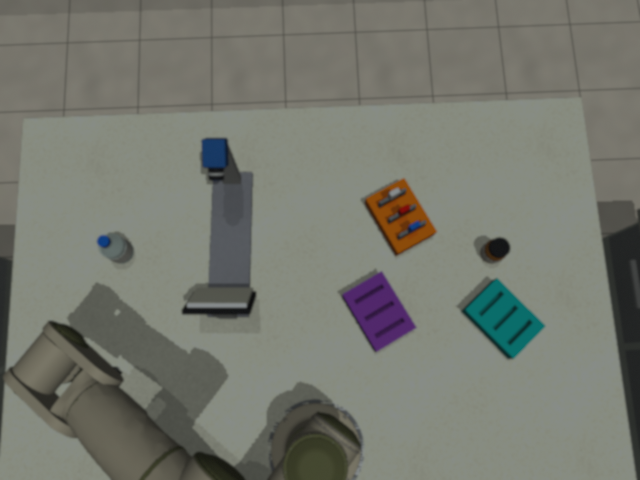

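Candidates: the orange rack (top 219,400; side 335,390), and two look-alikes: purple (top 310,377; side 355,283) and teal (top 317,497; side 455,360). Tabs in the orange rack are white (top 193,393), red (211,402) and blue (228,412). I choose the orange rack and its middle, red tab, and will check that in a crop.

Run:
```python
from h import *
t=capture("top");s=capture("side")
def red(c):
    i=c["img"].astype(int);return (i[...,0]>110)&(i[...,1]<70)&(i[...,2]<75)
def blob(m):
    n,l,st,ce=cv2.connectedComponentsWithStats(m.astype(np.uint8));return [(st[k][4],st[k][:4].tolist(),np.round(ce[k],1).tolist()) for k in range(1,n) if st[k][4]>8]
for n,c in(("top",t),("side",s)):
    print(n,"red",blob(red(c)))
    h=cv2.cvtColor(c["img"],cv2.COLOR_RGB2HSV)
    m=((h[...,0]<14)&(h[...,0]>4)&(h[...,1]>170)&(h[...,2]>90)).astype(np.uint8)
    b=blob(m);print("orange",b)
    for l in("lens","stand","panel","rack","red_cassette_tab"):
        for r in regions_of(l,c)[:3]:
            p=np.argwhere(r["region"])
            if len(p):
                rc=cv2.minAreaRect(p[:,::-1].astype(np.float32));print(l,round(r["confidence"],2),len(p),p.mean(0).round(1),"rect xy",np.round(cv2.boxPoints(rc),1).tolist())
a=cv2.resize(t["img"][125:325,170:445],(800,582),interpolation=cv2.INTER_CUBIC)
b=cv2.resize(s["img"][130:370,190:440],None,fx=2.4,fy=2.4,interpolation=cv2.INTER_CUBIC)
cv2.imwrite("pics/a.png",a[:,:,::-1]);cv2.imwrite("pics/b.png",b[:,:,::-1])
```

```text
top red [(np.int32(438), [375, 188, 52, 53], [399.1, 214.7]), (np.int32(111), [367, 200, 66, 53], [394.9, 231.8])]
orange [(np.int32(26), [382, 191, 6, 7], [384.6, 193.7]), (np.int32(39), [386, 199, 11, 8], [391.6, 202.7]), (np.int32(62), [392, 204, 18, 11], [398.6, 207.7]), (np.int32(36), [397, 215, 10, 8], [401.4, 218.5]), (np.int32(49), [401, 221, 9, 11], [404.6, 225.3]), (np.int32(36), [408, 229, 11, 9], [412.7, 233.6])]
lens 0.82 2819 [249.2 218.6] rect xy [[181.1999969482422, 313.3999938964844], [202.5, 135.10000610351562], [274.29998779296875, 143.60000610351562], [253.0, 322.0]]
lens 0.19 7742 [237.3 226.8] rect xy [[181.5, 312.8999938964844], [202.5, 135.10000610351562], [274.70001220703125, 143.60000610351562], [253.8000030517578, 321.3999938964844]]
stand 0.58 7746 [237.3 226.6] rect xy [[181.39999389648438, 313.3999938964844], [202.60000610351562, 135.3000030517578], [274.1000061035156, 143.8000030517578], [252.89999389648438, 321.8999938964844]]
panel 0.89 2646 [249.7 219.1] rect xy [[181.6999969482422, 312.70001220703125], [202.5, 135.39999389648438], [274.0, 143.800003
[... 1385 characters left out ...]
 xy [[230.6999969482422, 367.20001220703125], [282.70001220703125, 299.0], [331.20001220703125, 336.0], [279.20001220703125, 404.20001220703125]]
rack 0.68 4185 [451.3 358.3] rect xy [[314.5, 478.8999938964844], [331.1000061035156, 412.79998779296875], [403.1000061035156, 430.79998779296875], [386.5, 496.8999938964844]]
rack 0.55 2186 [338.6 389.2] rect xy [[346.6000061035156, 345.79998779296875], [377.20001220703125, 284.6000061035156], [431.6000061035156, 311.79998779296875], [401.0, 373.0]]
red_cassette_tab 0.83 431 [312.3 396.7] rect xy [[378.8999938964844, 301.70001220703125], [393.79998779296875, 292.29998779296875], [413.1000061035156, 323.20001220703125], [398.20001220703125, 332.5]]
```

View pics/a.png

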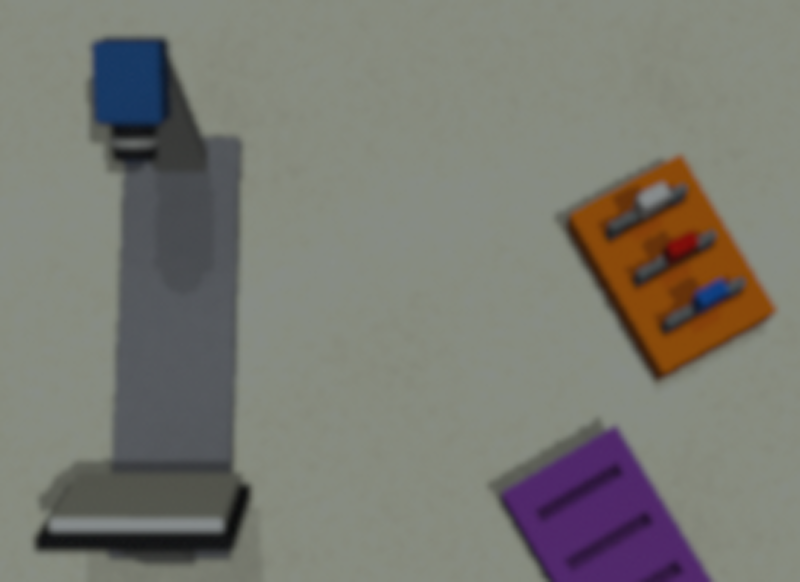

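View pics/b.png

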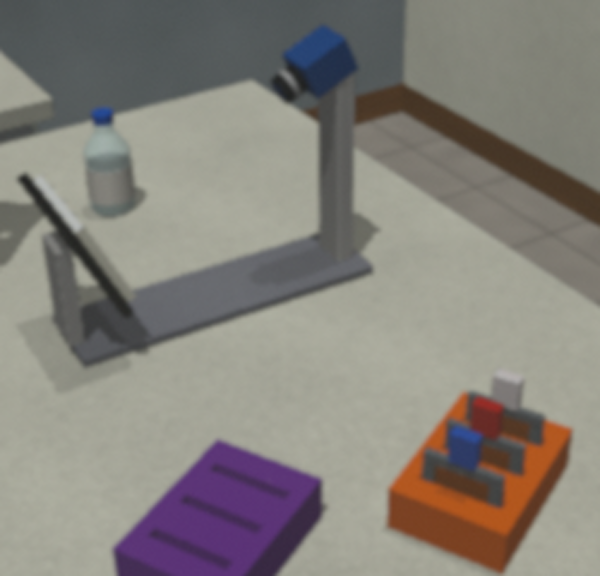

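The crops show the orange rack with the red tab in the middle slot (top 209,405; side 303,393), white and blue on either side, so the choice holds. The stand's lens is at top (181,216), side (165,306). Next I fit both poses from these corners.

```bash
cat > fit.py <<'E'
from h import *
from scipy.optimize import least_squares
t=capture("top");s=capture("side")
A=lambda x,y:(t,(y/2.9091+125-.33,x/2.9091+170-.33)); B=lambda x,y:(s,(y/2.4+130-.3,x/2.4+190-.3))
def T(p,X):
    c,n=np.cos(p[2]),np.sin(p[2]);return np.array([p[0]+c*X[0]-n*X[1],p[1]+n*X[0]+c*X[1],X[2]])
def fit(obs,p0):
    f=lambda p:np.concatenate([np.subtract(proj(c,T(p,X)),q) for (c,q),X in obs])
    r=least_squares(f,p0,loss="soft_l1");print(r.x.round(3),"\n",r.fun.reshape(-1,2).round(1).tolist());return r.x
# rack: x forward(far), y left
rk=[(A(683,157),(85,-60,50)),(A(774,310),(-85,-60,50)),(A(568,220),(85,60,50)),
 (B(468,393),(85,60,50)),(B(571,430),(85,-60,50)),(B(505,533),(-85,-60,50)),(B(390,490),(-85,60,50)),
 (A(683,243),(0,0,118)),(A(655,193),(50,0,118)),(A(712,289),(-50,0,118)),
 (B(489,402),(0,0,118)),(B(509,374),(50,0,118)),(B(466,430),(-50,0,118))]
p=onz(t,(214,402),60);r=fit(rk,[p[0],p[1],.5])
def V(x,y,z):
    c,n=np.cos(np.radians(25)),np.sin(np.radians(25));return (c*x-n*z,y,200+n*x+c*z)
L=tri([(t,(181,216)),(s,(165,306))]);print("lens tri",L)
st=[((t,(181,216)),V(140,0,0)),((s,(165,306)),V(140,0,0)),(A(240,137),(200,-55,14)),(B(372,267),(200,-55,14)),(B(87,359),(-200,-55,6)),
 (A(250,487),V(-145,-80,-70)),(B(125,316),V(-145,-80,-70)),(B(20,176),V(-145,-80,70)),(A(37,549),V(-150,80,70)),(A(230,549),V(-150,-80,70))]
q=fit(st,[L[0]-127,L[1],0]);print("viewpoint check")
fit(st[:2]+st[5:],q)
E
python3 fit.py
```

```text
[ 5.88079e+02 -2.49081e+02  4.63000e-01] 
 [[-2.0, -0.1], [-0.6, 1.3], [-3.0, 0.7], [-0.8, -2.4], [-0.6, 0.3], [0.8, -0.1], [-0.9, -1.5], [-1.0, 0.4], [-0.4, 0.1], [-0.0, 0.4], [0.3, -1.0], [0.3, -0.6], [1.1, -0.7]]
lens tri [631.90225562 203.6491696  268.58982836]
[ 5.01731e+02  2.13080e+02 -5.20000e-02] 
 [[0.9, 0.1], [3.4, -3.0], [11.9, 0.2], [2.4, -9.9], [6.1, -15.7], [-1.7, -0.2], [-2.5, 2.7], [21.1, 19.9], [-3.0, -2.6], [-2.1, 0.2]]
viewpoint check
[ 4.96783e+02  2.12838e+02 -5.20000e-02] 
 [[3.0, 0.3], [3.9, -4.4], [0.3, -0.1], [-1.9, 1.1], [21.7, 18.1], [-0.9, -2.6], [0.0, 0.3]]
```

```bash
cat > fit2.py <<'E'
exec(open("fit.py").read().split("q=fit(st")[0])
del st[7]
st+=[(A(125,166),(None,55,14)),(A(113,465),(None,55,14)),(A(233,465),(None,-55,14))]
def f(p):
    o=[]
    for i,((c,q),X) in enumerate(st):
        X=list(X)
        if i in(2,3,4): X[0]+=p[3]
        if X[0] is None:  # line: only column counts
            X[0]=0; 
            a=np.array(proj(c,T(p,(-150,X[1],14))));b=np.array(proj(c,T(p,(150,X[1],14))));
            u=(b-a)/np.linalg.norm(b-a);d=np.array(q)-a;o+=[0,u[0]*d[1]-u[1]*d[0]];continue
        o+=list(np.subtract(proj(c,T(p,X)),q))
    return np.array(o)
r=least_squares(f,[500,213,-.05,-30],loss="soft_l1");print(r.x.round(3),"\n",r.fun.reshape(-1,2).round(1).tolist())
E
python3 fit2.py
```

```text
[ 5.88079e+02 -2.49081e+02  4.63000e-01] 
 [[-2.0, -0.1], [-0.6, 1.3], [-3.0, 0.7], [-0.8, -2.4], [-0.6, 0.3], [0.8, -0.1], [-0.9, -1.5], [-1.0, 0.4], [-0.4, 0.1], [-0.0, 0.4], [0.3, -1.0], [0.3, -0.6], [1.1, -0.7]]
lens tri [631.90225562 203.6491696  268.58982836]
[ 4.96916e+02  2.11883e+02 -4.40000e-02  4.18960e+01] 
 [[2.9, 0.3], [3.9, -4.4], [-1.2, 0.6], [-1.0, 0.3], [2.5, -2.4], [-0.0, 0.6], [-1.7, 1.6], [-0.7, -1.6], [-0.3, 1.3], [0.0, -0.2], [0.0, -0.6], [0.0, -0.4]]
```

```bash
cat >> h.py <<'E'
from scipy.spatial.transform import Rotation as Ro
def down(yaw): # tool z down, tool y at world angle yaw
    y=np.array([np.cos(yaw),np.sin(yaw),0]);z=np.array([0,0,-1.]);return Ro.from_matrix(np.c_[np.cross(y,z),y,z])
def cur(S=None):
    S=S or sense();q=S["ee_rot"];return np.array(S["eef_pos"]),Ro.from_quat([q[1],q[2],q[3],q[0]])
def row(P,R,frm=None):
    p,r=frm or cur();return np.r_[r.inv().apply(np.array(P)-p)/400,(r.inv()*R).as_rotvec()/(np.pi/2)].round(3).tolist()
E
python3 - <<'E'
from h import *
f1=((410,110,400),down(1.114-1.11))
print(row((260,440,400),down(1.114)));print(row(*f1));print(row((588,-249,250),down(-1.108),f1))
E
```

```text
[-0.098, -0.039, -0.374, -0.0, 0.0, 0.0]
[-0.799, -0.614, -0.374, -0.0, 0.0, 0.707]
[-0.899, 0.441, 0.375, 0.0, 0.0, 0.708]
```

Call:
jog_arm(series="-0.1 -0.04 -0.374 0 0 0 1;-0.1 -0.04 -0.374 0 0 0 1;-0.1 -0.04 -0.374 0 0 0 1;-0.8 -0.614 -0.374 0 0 0.707 1;-0.8 -0.614 -0.374 0 0 0.707 1;-0.8 -0.614 -0.374 0 0 0.707 1;-0.8 -0.614 -0.374 0 0 0.707 1;-0.8 -0.614 -0.374 0 0 0.707 1;-0.8 -0.614 -0.374 0 0 0.707 1;-0.8 -0.614 -0.374 0 0 0.707 1;-0.8 -0.614 -0.374 0 0 0.707 1;-0.8 -0.614 -0.374 0 0 0.707 1")

```text
time_s: 3.6
eef_pos: [410.0, 110.6, 400.1]
ee_rot: [0.0, 0.705, 0.709, 0.0]
force: [-0.2, -0.4, 0.3]
grip_width: 0.997
grip_force: 0.0
```

Call:
jog_arm(series="-0.9 0.44 0 0 0 0.708 1;-0.9 0.44 0 0 0 0.708 1;-0.9 0.44 0 0 0 0.708 1;-0.9 0.44 0 0 0 0.708 1;-0.9 0.44 0 0 0 0.708 1;-0.9 0.44 0 0 0 0.708 1;-0.9 0.44 0 0 0 0.708 1;-0.9 0.44 0 0 0 0.708 1;-0.9 0.44 0.375 0 0 0.708 1;-0.9 0.44 0.375 0 0 0.708 1;-0.9 0.44 0.375 0 0 0.708 1;-0.9 0.44 0.375 0 0 0.708 1")

```text
time_s: 5.1
eef_pos: [587.4, -247.8, 249.1]
ee_rot: [-0.001, 0.973, 0.23, -0.001]
force: [-0.3, 1.0, 0.5]
grip_width: 1.0
grip_force: 0.0
```

Run:
```python
from h import *
c=capture("wrist");s=capture("side");cv2.imwrite("pics/w1.png",c["img"][:,:,::-1])
S=sense();print(S["joints"].round(2),cur(S)[0],cur(S)[1].as_matrix().round(3).tolist(),S["time_s"])
i=c["img"].astype(int);m=((i[...,0]>2.2*i[...,1])&(i[...,0]>2.2*i[...,2])&(i[...,0]>60)&(i[...,1]<i[...,2]*1.25+5)).astype(np.uint8)
n,l,st,ce=cv2.connectedComponentsWithStats(m)
for k in range(1,n):
    if st[k][4]>80: print(st[k],ce[k],cv2.boxPoints(cv2.minAreaRect(np.argwhere(l==k)[:,::-1].astype(np.float32))).round(1).tolist(),onz(c,ce[k][::-1],112))
for lab in("red_cassette_tab","rack"):print(lab,[(x["point"],x["confidence"]) for x in mark_of(lab,c)])
print("expected tab top",proj(c,(588,-249,118)),"tab pt",proj(c,(588,-249,106)))
```

```text
[-0.58  0.57  1.11  0.    1.46  0.52] [ 588.24309451 -248.96127473  251.99236155] [[0.894, 0.447, 0.002], [0.447, -0.894, -0.002], [0.001, 0.002, -1.0]] 5.2
[308 232  34  17 501] [324.32934132 239.68662675] [[308.0, 232.0], [341.0, 232.0], [341.0, 248.0], [308.0, 248.0]] [ 588.85463597 -250.18944773  112.        ]
red_cassette_tab [([234.0, 323.8], 0.84)]
rack [([214.7, 321.0], 0.95)]
expected tab top (np.float64(241.97206753541633), np.float64(322.55373248845353)) tab pt (np.float64(238.0380446695189), np.float64(322.51700413659256))
```

View pics/w1.png

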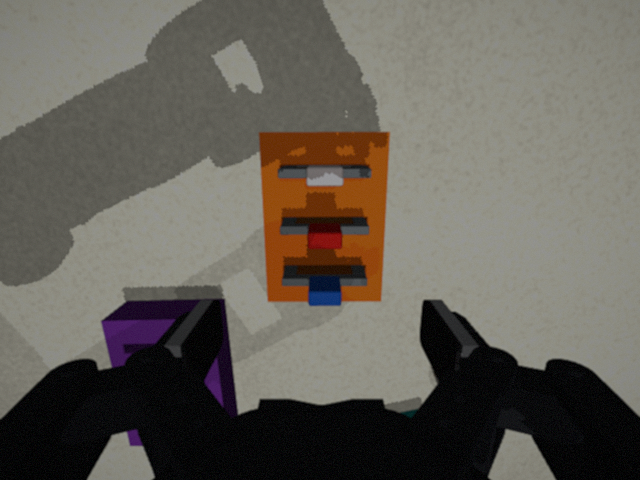

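The wrist view shows the red tab at (240,324), square between the fingers and within 1.5 mm of the fit. Descending and gripping.

Call:
jog_arm(series="0 0.002 0.1 0 0 0 1;0 0.002 0.2 0 0 0 1;0 0.002 0.27 0 0 0 1;0 0.002 0.32 0 0 0 1;0 0.002 0.36 0 0 0 1;0 0.002 0.36 0 0 0 1;0 0.002 0.36 0 0 0 -1;0 0.002 0.36 0 0 0 -1;0 0.002 0.36 0 0 0 -1;0 0.002 0.36 0 0 0 -1;0 0.002 0.36 0 0 0 -1;0 0.002 0.36 0 0 0 -1;0 0.002 0.36 0 0 0 -1", grip_force=50)

```text
time_s: 6.92
eef_pos: [588.2, -250.5, 106.4]
ee_rot: [0.0, 0.973, 0.229, 0.0]
force: [0.2, 2.5, 5.6]
grip_width: 0.318
grip_force: 49.5
```

Call:
jog_arm(series="0 0 -0.02 0 0 0 -1;0 0 -0.05 0 0 0 -1;0 0 -0.1 0 0 0 -1;0 0 -0.15 0 0 0 -1;0 0 -0.25 0 0 0 -1;0 0 -0.36 0 0 0 -1;0 0 -0.48 0 0 0 -1;0 0 -0.6 0 0 0 -1;0 0 -0.7 0 0 0 -1;0 0 -0.7 0 0 0 -1;0 0 -0.7 0 0 0 -1")

```text
time_s: 8.3
eef_pos: [587.9, -250.4, 384.9]
ee_rot: [-0.001, 0.973, 0.229, -0.001]
force: [0.6, 0.9, -0.9]
grip_width: 0.314
grip_force: 49.6
```

Run:
```python
from h import *
S=sense();print(S["joints"].round(2),cur(S)[0],S["force"],S["grip_width"],S["grip_force"])
c=capture("wrist");s=capture("side")
a=np.hstack([cv2.resize(c["img"],(400,300)),cv2.resize(s["img"][40:340,240:640],(400,300))]);cv2.imwrite("pics/l.png",a[:,:,::-1])
# target
yw=-0.045;b=np.radians(25)
xv=np.array([np.cos(b)*np.cos(yw),np.cos(b)*np.sin(yw),np.sin(b)]);yv=np.array([-np.sin(yw),np.cos(yw),0]);zv=np.cross(xv,yv)
y=-yv;z=-zv;R=Ro.from_matrix(np.c_[np.cross(y,z),y,z]);P=np.array([499,212,200])+59*zv
print("TCP target",P)
p,r=cur(S)
up=(P+240*np.array([0,0,1]))
print("above",row((P[0],P[1]-200,430),R),row((P[0],P[1],470),R),"down",row(P,R,(up,R)),up)
```

```text
[-0.59  0.56  0.8  -0.    1.79  0.52] [ 587.86170406 -250.41005283  384.94106749] [ 0.64170661  0.92086573 -0.91409277] 0.3144306745426182 49.57425534725189
TCP target [474.09076446 213.12167283 253.47215944]
above [0.039, -0.717, -0.112, -0.072, 0.273, 0.317] [0.262, -1.165, -0.211, -0.072, 0.273, 0.317] down [-0.254, 0.0, 0.544, 0.0, 0.0, 0.0] [474.09076446 213.12167283 493.47215944]
```

View pics/l.png

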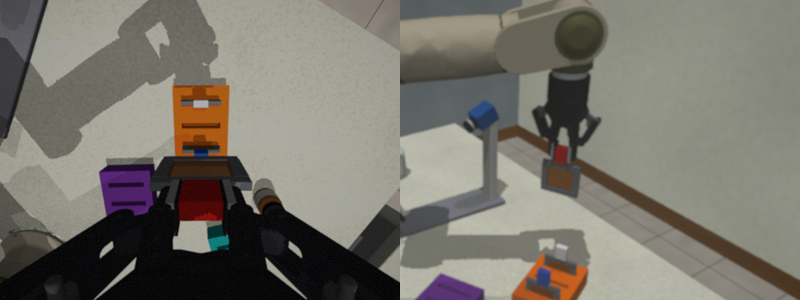

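Red cassette is lifted, hanging square below the fingers; the other two remain in the rack. Now move beside and above the viewing point, then slide down along the panel direction.

```bash
cat >> h.py <<'E'
def target(vx=499,vy=212,vz=200,yw=-0.045):
    b=np.radians(25)
    xv=np.array([np.cos(b)*np.cos(yw),np.cos(b)*np.sin(yw),np.sin(b)]);yv=np.array([-np.sin(yw),np.cos(yw),0]);zv=np.cross(xv,yv)
    return np.array([vx,vy,vz])+59*zv,Ro.from_matrix(np.c_[np.cross(-yv,-zv),-yv,-zv]),xv,yv,zv
E
python3 - <<'E'
from h import *
P,R,xv,yv,zv=target();Q=P+150*zv
print(Q,row((500,0,400),R)); print(row(Q,R,((500,0,400),R)))
E
```

```text
[410.76219951 215.97338342 389.41832749] [0.082, -0.658, -0.037, -0.072, 0.273, 0.317]
[-0.235, -0.529, -0.08, 0.0, 0.0, 0.0]
```

Call:
jog_arm(series="0.08 -0.66 -0.037 -0.072 0.273 0.317 -1;0.08 -0.66 -0.037 -0.072 0.273 0.317 -1;0.08 -0.66 -0.037 -0.072 0.273 0.317 -1;0.08 -0.66 -0.037 -0.072 0.273 0.317 -1;0.08 -0.66 -0.037 -0.072 0.273 0.317 -1;0.08 -0.66 -0.037 -0.072 0.273 0.317 -1;0.08 -0.66 -0.037 -0.072 0.273 0.317 -1;0.08 -0.66 -0.037 -0.072 0.273 0.317 -1")

```text
time_s: 9.4
eef_pos: [499.3, -0.9, 400.1]
ee_rot: [0.006, 0.976, -0.022, 0.217]
force: [0.2, -0.0, -2.4]
grip_width: 0.319
grip_force: 49.8
```

Call:
jog_arm(series="-0.06 -0.13 -0.02 0 0 0 -1;-0.12 -0.26 -0.04 0 0 0 -1;-0.18 -0.39 -0.06 0 0 0 -1;-0.21 -0.47 -0.07 0 0 0 -1;-0.235 -0.53 -0.08 0 0 0 -1;-0.235 -0.53 -0.08 0 0 0 -1;-0.235 -0.53 -0.08 0 0 0 -1;-0.235 -0.53 -0.08 0 0 0 -1")

```text
time_s: 10.4
eef_pos: [410.3, 215.4, 389.2]
ee_rot: [0.006, 0.976, -0.022, 0.217]
force: [0.0, -0.3, -1.0]
grip_width: 0.32
grip_force: 50.2
```

Run:
```python
from h import *
P,R,xv,yv,zv=target();S=sense();print(S["joints"].round(2),cur(S)[0],S["grip_width"],S["grip_force"],S["time_s"])
print("down",row(P,R))
c=capture("wrist");s=capture("side");cv2.imwrite("pics/p.png",np.hstack([cv2.resize(c["img"],(400,300)),cv2.resize(s["img"][40:340,100:500],(400,300))])[:,:,::-1])
for l in("lens","panel"):print(l,[(x["point"],x["confidence"]) for x in mark_of(l,c)],proj(c,np.array([499,212,200])+(140 if l=="lens" else -140)*xv))
```

```text
[ 0.31 -0.08  1.64 -0.16  1.17  1.96] [410.31504357 215.39321667 389.20093962] 0.3197592488526418 50.170724987983704 10.4
down [0.0, -0.002, 0.375, 0.002, -0.001, -0.0]
lens [([50.7, 320.3], 0.94), ([272.4, 319.8], 0.42)] (np.float64(68.27382138517531), np.float64(319.5867432829071))
panel [([52.8, 320.5], 0.69)] (np.float64(343.152640560136), np.float64(319.89955260622014))
```

View pics/p.png

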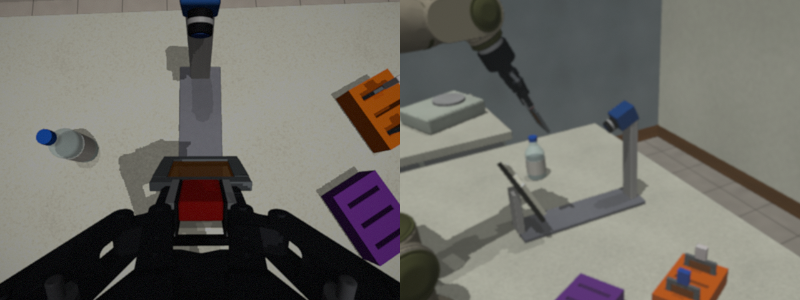

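Wrist view: cassette held square, lens front at about (51,320), stand plate upright and centred in the column. The lens row is off my fit (68), so I triangulate it again with this view.

Run:
```python
from h import *
from scipy.optimize import least_squares
P,R,xv,yv,zv=target()
c=capture("wrist");t=capture("top");s=capture("side");o=[]
for n,k in(("w",c),("t",t),("s",s)):
    m=mark_of("lens",k)[0];print(n,m["point"],m["confidence"]);o.append((k,m["point"]))
L=tri(o);print(L,[np.subtract(proj(k,L),p).round(1) for k,p in o]);print("viewer from lens",L-140*xv, "pair ws",tri([o[0],o[2]])-140*xv,"pair ts",tri(o[1:])-140*xv)
for k in (t,s): print("panel",[(x["point"],x["confidence"]) for x in mark_of("panel",k)],proj(k,np.array([499,212,200])-140*xv))
f=lambda v:np.concatenate([np.subtract(proj(k,np.array([v[0],v[1],200])+140*xv),p) for k,p in o])
r=least_squares(f,[500,212]);print(r.x,r.fun.round(1))
```

```text
w [52.1, 321.8] 0.93
t [178.0, 215.2] 0.67
s [167.9, 305.1] 0.88
[637.21976171 206.39540066 261.02065127] [array([ 3.1, -2.2]), array([0.1, 0.9]), array([-0.7,  0.6])]
viewer from lens [510.46511898 212.10321287 201.85409463] pair ws [509.67919246 210.38457041 202.38314713] pair ts [511.01856366 214.93244263 198.64252465]
panel [([295.0, 219.3], 0.94)] (np.float64(298.0950691109419), np.float64(220.0774546414284))
panel [([319.5, 398.9], 0.26)] (np.float64(228.22300224977377), np.float64(222.15678887898943))
[513.88368058 210.71113337] [ 1.1 -0.9 -1.1  1.6 -0.3  1.9]
```

```bash
python3 -c "
from h import *
P,R,*_=target(509,211.5,200);print(P,row(P,R))"
```

```text
[484.09076446 212.62167283 253.47215944] [0.024, 0.0, 0.386, 0.001, -0.002, 0.001]
```

Call:
jog_arm(series="0.024 0 0.05 0 0 0 -1;0.024 0 0.12 0 0 0 -1;0.024 0 0.2 0 0 0 -1;0.024 0 0.27 0 0 0 -1;0.024 0 0.33 0 0 0 -1;0.024 0 0.37 0 0 0 -1;0.024 0 0.386 0 0 0 -1;0.024 0 0.386 0 0 0 -1;0.024 0 0.386 0 0 0 -1;0.024 0 0.386 0 0 0 -1;0.024 0 0.386 0 0 0 -1;0.024 0 0.386 0 0 0 -1")

```text
time_s: 12.5
eef_pos: [484.0, 212.6, 253.7]
ee_rot: [0.006, 0.976, -0.021, 0.218]
force: [-1.1, -0.4, -1.2]
grip_width: 0.314
grip_force: 50.2
```

Run:
```python
from h import *
S=sense();P,R,xv,yv,zv=target(509,211.5,200);p,r=cur(S)
print(p-P,(r.inv()*R).magnitude(),S["force"],S["grip_force"],abs(S["dq"]).max())
s=capture("side");t=capture("top")
for k in(s,t):
  for l in("red_cassette_window","lens"):print(l,[(x["point"],round(x["confidence"],2)) for x in mark_of(l,k)][:2],proj(k,(509,211.5,200)))
a=np.hstack([cv2.resize(s["img"][110:290,180:360],(400,400)),cv2.resize(t["img"][125:325,120:320],(400,400))]);cv2.imwrite("pics/f.png",a[:,:,::-1])
```

```text
[-0.07491404  0.02748586  0.25612475] 0.0034090956656575855 [-1.112851   -0.40042747 -1.22423593] 50.1537948846817 0.0020903531507343435
red_cassette_window [([196.9, 264.4], 0.64)] (np.float64(197.1615438600296), np.float64(266.09382124102444))
lens [([167.9, 307.7], 0.94)] (np.float64(197.1615438600296), np.float64(266.09382124102444))
red_cassette_window [([237.8, 216.9], 0.51), ([238.9, 220.1], 0.33)] (np.float64(237.738768414142), np.float64(218.40383571748552))
lens [([179.4, 214.7], 0.91)] (np.float64(237.738768414142), np.float64(218.40383571748552))
```

View pics/f.png

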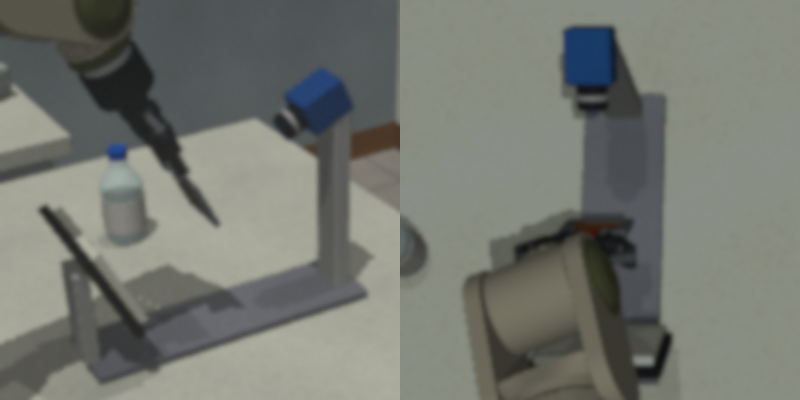

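The cassette hangs parallel to the panel, midway on the lens–panel line, with the window at side (197,264) against an expected (197,266). Nothing is touching it. Handing in.

```bash
python3 -c "
from rig import *
print(finish_job())"
```

```text
the job is handed in; nothing more can be done
None
```

The red-tabbed cassette is held steady at the viewing point, tab up and parallel to the panel, within about 1 mm of the point I worked out from the images; the job is handed in, but no verdict was returned.

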